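# Tap the clamp block: half a turn in, a quarter back, to depth

### The arm

A 6-joint arm with a two-finger parallel gripper is mounted at the origin on the work surface. World frame = base frame: x ahead of the robot, y to its left, z up, the work surface at z = 0. Lengths are in mm, angles in rad, forces in N, time in s.
With the tool pointing down it reaches from about 400 to 925 mm from the base axis. Payload 12.5 kg.
Tool frame: the origin (TCP) lies on the mounting face of the last link; the fingertips stand 190 mm ahead of it and the grasp point (between the pads) lies 171 mm ahead of it; z points along the fingers, y is the line along which they close (so a half turn about z gives the same grasp; the last joint's range is limited). The gripper opens to 95 mm and grips with 3 to 60 N. Pads are 20 mm wide; open, the fingers measure 119 mm over their backs; the gripper's body (75 mm by 180 mm) begins 59 mm behind the grasp point.
Start: joints at [1.137, 0.491, 1.559, -0, 1.092, -0.106], TCP at [201.202, 591.729, 404.761] pointing down, gripper open.
Joint ranges: [-3.1, 3.1], [-0.84, 2.19], [0.05, 2.79], [-1.13, 4.28], [0.06, 2.93], [-2.69, 2.69]. Speed limits (rad/s): [2.22, 2.22, 2.79, 3.14, 3.14, 3.14].

### API

Orientations are given as [roll, pitch, yaw] about the fixed x, y, z axes, in that order (R = Rz(yaw) Ry(pitch) Rx(roll)).
In Python, from cell import env gives the robot as it stands.
- The arm moves only by the tool carry_out, never from a script. Its argument "series" is a list of rows, each a list of 5 numbers: the shift along the tool's x, y, z in m, then the turn about the tool's z in degrees, then the opening, from 0 (shut) to 1 (fully open). A call has 1 to 20 rows; each row is the pose to reach, as a shift and turn from the pose commanded when the call began, along the tool's axes at that moment; what a row does not reach only later rows make up. A row lasts 1/8 s, in which the tool goes at most 62.5 mm and 10.7 degrees, less where a joint would pass 70% of its speed; a pose out of reach is approached as far as the arm can. A call with a gripper value outside its range is refused whole. The fingers move at their own pace and stop on an object; the grip force is fixed at half the most. Time passes only in rows, so rows that repeat a pose let the fingers close. It gives the time, the measured TCP pose, the force, the opening and the grip force at its end, in the units of the state.
- env.state(): the state, without advancing time (a new reading comes with each control period).
- env.read_camera(name): name is "side" or "top" or "wrist"; returns (picture, depth): 400x640x3 uint8, red, green, blue; 400x640 float32, mm along the optical axis (not along the pixel's ray), 0 where there is no reading.
- env.get_calibration(name): a dict with "intrinsics" (3x3 intrinsics, pixels), "D" ([k1, k2, p1, p2, k3] as OpenCV has them; the pictures are not rectified), "cam_to_world" (4x4, takes a point from camera to world coordinates); the wrist camera has in their place "T_tool_cam" (4x4, takes a point from camera to tool coordinates, whose origin is the TCP and whose axes are the flange's). Camera axes: x right, y up, looking along -z (the intrinsics and any distortion apply to the point x, -y, -z); pixel columns grow to the right and rows downward; lengths in mm; the calibration is good to about 2 mm. A picture is of the moment at which its call begins: read the wrist's pose just before it. get_calibration takes no time and is no camera call.
- env.job_done(): hands the job in; it is judged then, once.
The state is a dict: "t": time; "joints": joint angles; "qvel": joint speeds; "tau": joint torques, N m; "eef_pos": TCP position; "tcp_rot": TCP orientation; "ft_force": force on the tool from outside, world axes, zero at the start; "moment": the same for the moment, N m; "opening": opening from 0.0 (shut) to 1.0 (fully open); "grip_force": force on a finger pad.
Only numpy, scipy, OpenCV 4.12 (cv2) and the standard library are available. Lean on these libraries where they do the work, as an engineer would, in place of code of your own. Each camera call takes 0.05 s, during which the arm holds its last target. There are 200 camera calls.

### The job

Swing the holder's arm that hangs over the tap all the way aside by its upright black grip, so that it points towards the robot, then tap the leaning clamp block to depth with the tap wrench standing in it: half a turn forward (clockwise), a quarter back, half forward, a quarter back, and half forward to the stop, pausing briefly at each change of direction. Leave the arm aside and the tap in the hole at its stop, let go, and do not shove the loose things lying about.

Things in the scene. Friction and masses are not known exactly. Their poses are not given: they have to be found in the camera images.
- wrench (a point): Centre of the steel tap wrench's flat middle part, 52 mm long, 18 mm thick (grip across this), 26 mm high along the tap. A 12 mm round bar runs through it, 148 mm end to end. z axis: the tap's axis, out of the hole, leaning 30 degrees from vertical towards the fixture's back (+x). x axis: along the bar; y: across the 18 mm. Under it a 17 mm round shank. It turns about z, and sinks 4 mm per turn forward.
- tap (a joint): Turn of the tap and its wrench, rad: starts between 0 and 0.3, grows clockwise seen looking down into the hole, stops hard at 6.3 (full depth). Half a turn is 3.14, a quarter 1.57. It stays where it is left; turning takes about 0.15 N m.
- swing (a joint): Swing of the holder's arm about its post, rad: starts between 0 and 0.45, over the tap (at 0 it points to the fixture's -y); grows clockwise seen from above and stops at 1.6, where it points to the fixture's front (-x). It stays where it is left; moving it takes about 1 N at the grip.
- grip (a point): Centre of the upright round black grip at the end of the holder's arm: 22 mm in diameter, 56 mm high, its axis vertical, 150 mm from the post's axis; below it the arm's steel end (26 mm round, its top 28 mm under this point). Nothing is above it.
- pivot (a point): Point on the vertical axis of the holder's post, at the height of the grip's centre: the arm swings about it. x axis: the fixture's x (front to back); y: to its left. The post is 18 mm thick, with a black three-armed knob of 48 mm on top that ends about at this level.
- fixture: The tapping fixture, bolted down: aluminium plate 210 x 205 x 14 mm with the leaning steel block (its round boss, 42 mm, ends 51 mm down the tap's axis from the wrench's centre) and the holder's post. Origin on the table, 30 mm in front of the point under the wrench; its front, -x, faces the robot roughly, it is turned only about vertical. With the arm aside, 75 mm round the tap's axis is free from the wrench upward.
- spare: A bystander bolted down: like block leaning the same way on an aluminium plate of 180 x 210 x 14 mm, with a black three-armed knob in its boss instead of a tap, 165 mm high in all. Origin on the table under the block..
- oil: Loose white plastic bottle, 56 mm in diameter, 150 mm high, upright; origin at the centre of its underside. Bystander.
- bowl: Loose round steel bowl, 110 mm across, 45 mm high; origin at the centre of its underside. Bystander.
- spanner: Loose steel spanner 170 mm long, lying flat along its x axis. Bystander.
- driver: Loose screwdriver 190 mm long, lying along its x axis. Bystander.
- jar: Loose glass jar with a steel lid, 70 mm in diameter, 80 mm high; origin at the centre of its underside; it stands on the look-alike's plate. Bystander.
- blade: Loose steel retractor blade, 140 x 35 mm lying flat along its x axis, with one end (+x) bent up 52 mm. Bystander.
- starknob: Loose black three-armed knob, 64 mm across, 20 mm high, lying on the fixture's plate. Bystander.

How it is judged:
By the outcome, as a careful person would: the job done as asked, in the order asked, and still so for the second after the job is handed in, with the robot touching nothing.
It also fails if it takes over 72 s, if anything falls off the work surface, if the arm or the gripper's body presses on something with over 40 N, if the wrist force passes 120 N, or if a joint passes its speed limit or range.

## Working session

There is one attempt and no reset: what is moved stays moved. The work goes in short steps, Python scripts to look and compute and a tool call to move; the robot and the scene stay as the last step left them, time stands still between calls to the robot, and variables do not carry over. Pictures are saved under pics/ and viewed, at most 10 in all, crops included, and the job is handed in when it is done.

Besides the shell and the picture viewer there is one more tool, called as name(argument=value, ...), one argument or row to a line, values as JSON. carry_out: Moves the arm, as the interface text tells. Its arguments: {"type":"object","properties":{"series":{"type":"array","items":{"type":"array","items":{"type":"number"}}}},"required":["series"]}

```bash
mkdir -p pics; ls; cat > h.py <<'E'
import numpy as np,cv2
from cell import env
from scipy.spatial.transform import Rotation as R
def pose(s=None):
    s=s or env.state(); T=np.eye(4); T[:3,:3]=R.from_euler('xyz',s['tcp_rot']).as_matrix(); T[:3,3]=s['eef_pos']; return T
def snap(n,f):
    T=pose(); p,d=env.read_camera(n); np.savez('pics/'+f,p=p,d=d,T=T); cv2.imwrite('pics/'+f+'.png',p[...,::-1]); return p,d
def camT(n,T=None):
    c=env.get_calibration(n); return np.array(c['intrinsics']),np.array(c['D'],float),(np.array(c['cam_to_world']) if 'cam_to_world' in c else T@np.array(c['T_tool_cam']))
def ray(n,uv,T=None):
    K,D,M=camT(n,T); q=cv2.undistortPoints(np.array([[uv]],float),K,D)[0,0]
    return M[:3,3],M[:3,:3]@np.array([q[0],-q[1],-1])
def px(n,uv,d,T=None):
    o,r=ray(n,uv,T); return o+r*d
def tri(rs):
    A=0;b=0
    for o,r in rs:
        r=r/np.linalg.norm(r);P=np.eye(3)-np.outer(r,r);A=A+P;b=b+P@o
    x=np.linalg.solve(A,b); return x,[np.linalg.norm((np.eye(3)-np.outer(r,r)/(r@r))@(x-o)) for o,r in rs]
def proj(n,X,T=None):
    K,D,M=camT(n,T); c=np.linalg.inv(M)@np.append(X,1); c=c[:3]*[1,-1,-1]
    return cv2.projectPoints(c[None],np.zeros(3),np.zeros(3),K,D)[0][0,0]
E
python3 - <<'E'
from h import *
print(env.state())
for n in ('side','top','wrist'):
    snap(n,n+'0'); print(n,camT(n,pose())[2].round(3).tolist(),camT(n,pose())[0][0,0])
E
```

```text
pics
{'t': 0.0, 'joints': array([ 1.13742792e+00,  4.91528758e-01,  1.55947508e+00, -1.96682029e-05,
        1.09170140e+00, -1.05590492e-01]), 'qvel': array([ 0.00175135,  0.00132081, -0.00177062,  0.00093429,  0.00242341,
       -0.00030997]), 'tau': array([-1.03123111e-03, -6.12619185e+01, -2.58191407e+01,  6.92115817e-02,
        4.81614273e-02, -1.02881893e-04]), 'eef_pos': array([201.16667639, 591.69043077, 404.17194465]), 'tcp_rot': array([-3.14048443e+00, -9.99132332e-05,  2.81382376e+00]), 'ft_force': array([-0.02329348,  0.21983621, -0.31446799]), 'moment': array([-0.00182523, -0.00949044, -0.04912247]), 'grip_force': 0.0, 'opening': 0.9984935065073102}
side [[0.89, 0.273, -0.365, 64.727], [-0.456, 0.504, -0.734, -981.365], [-0.017, 0.819, 0.573, 904.768], [0.0, 0.0, 0.0, 1.0]] 439.92170190107765
top [[-0.021, 0.981, -0.195, 306.224], [-1.0, -0.024, -0.013, -9.282], [-0.018, 0.195, 0.981, 1417.48], [0.0, 0.0, 0.0, 1.0]] 451.5676282484652
wrist [[0.323, -0.908, -0.266, 126.682], [0.946, 0.31, 0.091, 615.944], [-0.0, -0.281, 0.96, 385.997], [0.0, 0.0, 0.0, 1.0]] 359.4688423902314
```

View pics/side0.png

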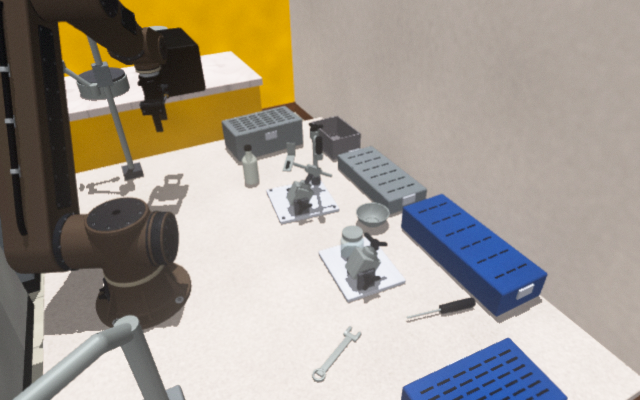

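View pics/top0.png

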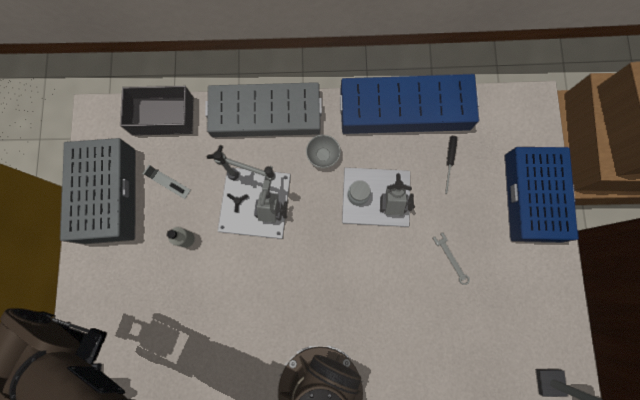

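The top view shows the fixture near (255,203), with the arm from the post knob (217,155) to the grip (268,173). The side view shows it near (300,190). I'll enlarge both.

```bash
python3 - <<'E'
import cv2,numpy as np
a=cv2.imread('pics/top0.png')[135:245,200:300]; b=cv2.imread('pics/side0.png')[115:225,255:355]
cv2.imwrite('pics/c0.png',np.hstack([cv2.resize(x,None,fx=4,fy=4,interpolation=cv2.INTER_CUBIC) for x in (a,b)]))
E
```

```text
(no output)
```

View pics/c0.png

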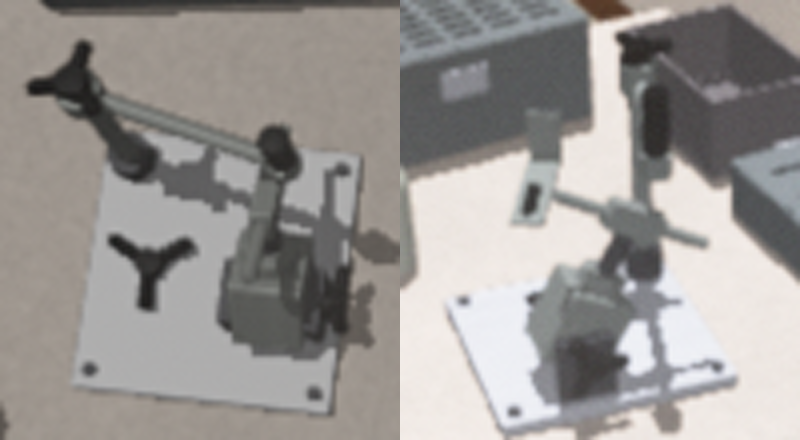

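```bash
python3 - <<'E'
from h import *
t=lambda u,v:(200+u/4-.4,135+v/4-.4); s=lambda u,v:(255+(u-400)/4-.4,115+v/4-.4)
for n,a,b in (('knob',(72,78),(645,48)),('grip',(278,148),(655,120))):
    print(n,tri([ray('top',t(*a)),ray('side',s(*b))]))
dt=np.load('pics/top0.npz')['d'];ds=np.load('pics/side0.npz')['d']
g=lambda d,p:np.median([x for x in d[int(p[1]+.5)-1:int(p[1]+.5)+2,int(p[0]+.5)-1:int(p[0]+.5)+2].ravel()])
for n,f,d,pts in (('top',t,dt,[(72,78),(278,140),(285,155),(90,368),(315,392),(343,170),(262,190),(258,230),(265,270),(150,265)]),('side',s,ds,[(645,48),(655,120),(555,195),(705,242),(630,220),(580,205),(680,232),(610,260),(640,215),(463,300),(717,367),(514,411)])):
    for p in pts:
        q=f(*p); i=tuple(int(x+.5) for x in q)
        print(n,p,px(n,q,d[i[1],i[0]]).round(),px(n,q,g(d,q)).round())
E
```

```text
knob (array([657.80055804, 259.73469614, 242.03364025]), [np.float64(1.9446254787285582), np.float64(1.9446254787286419)])
grip (array([600.27370906, 119.92577136, 253.41308407]), [np.float64(0.48787796307460274), np.float64(0.4878779630747647)])
top (72, 78) [655. 259. 247.] [654. 259. 248.]
top (278, 140) [599. 117. 281.] [600. 117. 277.]
top (285, 155) [592. 113. 269.] [592. 114. 267.]
top (90, 368) [487. 292.  21.] [487. 293.  17.]
top (315, 392) [464. 118.  18.] [464. 118.  16.]
top (343, 170) [641.  94.  17.] [641.  94.  17.]
top (262, 190) [592. 141. 168.] [592. 141. 169.]
top (258, 230) [562. 143. 174.] [561. 143. 176.]
top (265, 270) [542. 144. 123.] [543. 144. 119.]
top (150, 265) [564. 244.  36.] [565. 245.  31.]
side (645, 48) [654. 248. 248.] [656. 252. 246.]
side (655, 120) [596. 111. 259.] [596. 112. 258.]
side (555, 195) [647. 454.   0.] [645. 448.   4.]
side (705, 242) [645. 123. 126.] [646. 126. 124.]
side (630, 220) [580. 130. 163.] [580. 131. 162.]
side (580, 205) [541. 142. 182.] [541. 140. 183.]
side (680, 232) [625. 129. 138.] [626. 131. 137.]
side (610, 260) [565. 139. 123.] [564. 137. 125.]
side (640, 215) [589. 130. 165.] [589. 130. 165.]
side (463, 300) [486. 294.  18.] [486. 294.  17.]
side (717, 367) [639.  91.  19.] [640.  94.  17.]
side (514, 411) [463. 121.  16.] [463. 121.  16.]
```

```bash
cat >> h.py <<'E'
def rel(P0,yaw0,pts):
    "rows (m,deg) from commanded pose (TCP mm, yaw deg) to list of (x,y,z,yaw) TCP targets, tool pointing down"
    a=np.radians(yaw0); X=np.array([np.cos(a),np.sin(a),0]);Y=np.array([np.sin(a),-np.cos(a),0])
    for p in pts:
        d=np.array(p[:3])-P0; print('[%.4f,%.4f,%.4f,%.1f]'%(d@X/1e3,d@Y/1e3,-d[2]/1e3,yaw0-p[3]))
E
python3 - <<'E'
from h import *
rel(np.array([201.2,591.7,404.8]),161.2,[(201.2,591.7,505,161.2),(600,119,505,68)])
E
```

```text
[0.0000,0.0000,-0.1002,0.0]
[-0.5299,-0.3190,-0.1002,93.2]
```

carry_out(
  series=[
    [0,0,-0.05,0,1],
    [0,0,-0.1,0,1],
    [-0.53,-0.319,-0.1,93.2,1],
    [-0.53,-0.319,-0.1,93.2,1],
    [-0.53,-0.319,-0.1,93.2,1],
    [-0.53,-0.319,-0.1,93.2,1],
    [-0.53,-0.319,-0.1,93.2,1],
    [-0.53,-0.319,-0.1,93.2,1],
    [-0.53,-0.319,-0.1,93.2,1],
    [-0.53,-0.319,-0.1,93.2,1],
    [-0.53,-0.319,-0.1,93.2,1],
    [-0.53,-0.319,-0.1,93.2,1],
    [-0.53,-0.319,-0.1,93.2,1],
    [-0.53,-0.319,-0.1,93.2,1],
    [-0.53,-0.319,-0.1,93.2,1],
    [-0.53,-0.319,-0.1,93.2,1],
  ],
)

```text
t: 2.15
eef_pos: [599.7, 120.0, 505.1]
tcp_rot: [3.141, -0.0, 1.189]
ft_force: [0.2, -0.4, -0.3]
opening: 1.003
grip_force: 0.0
```

```bash
python3 - <<'E'
from h import *
p,d=snap('wrist','w1'); T=pose(); np.set_printoptions(precision=1,suppress=True)
print(proj('wrist',[600,119,281],T),proj('wrist',[656,257,250],T))
cv2.imwrite('pics/w1b.png',p[...,::-1])
E
```

```text
[323.  227.5] [323.5 -35.4]
```

View pics/w1.png

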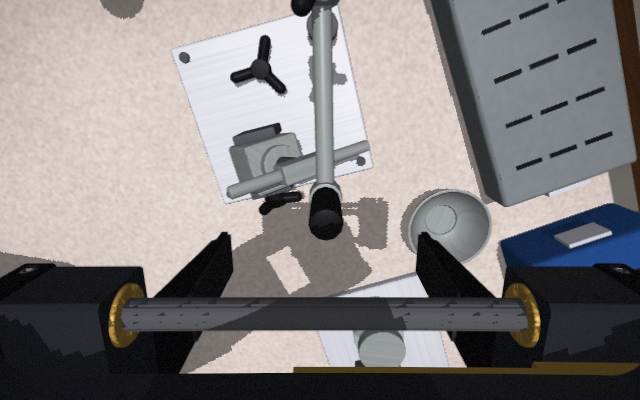

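The grip's top is at (326,225), within 2 mm of the prediction. I'll descend and close.

carry_out(
  series=[
    [0,0,0.04,0,0.6],
    [0,0,0.079,0,0.6],
    [0,0,0.079,0,0.6],
    [0,0,0.079,0,0],
    [0,0,0.079,0,0],
    [0,0,0.079,0,0],
    [0,0,0.079,0,0],
    [0,0,0.079,0,0],
  ],
)

```text
t: 3.2
eef_pos: [600.3, 119.1, 425.9]
tcp_rot: [3.141, -0.0, 1.187]
ft_force: [-1.3, -0.3, 1.9]
opening: 0.227
grip_force: 30.0
```

```bash
python3 - <<'E'
from h import *
s=env.state(); print(s['eef_pos'],s['tcp_rot'],s['ft_force'],s['opening'],s['grip_force'])
piv=np.array([656,257.]); P0=np.array([600,119,426.]); v=P0[:2]-piv; r=np.hypot(*v);a0=np.degrees(np.arctan2(v[1],v[0])); print(r,a0)
L=[]
for k in range(1,20):
    a=a0-75*k/19; L.append((piv[0]+r*np.cos(np.radians(a)),piv[1]+r*np.sin(np.radians(a)),426,68-75*k/19))
rel(P0,68,L)
E
```

```text
[600.26814524 119.06365812 425.93686111] [ 3.14134795e+00 -2.30225482e-04  1.18709342e+00] [-1.32221934 -0.34673752  1.90239864] 0.22677075978409528 30.01179724931717
148.92951352905172 -112.08717160322834
[0.0004,-0.0103,-0.0000,3.9]
[0.0014,-0.0205,-0.0000,7.9]
[0.0032,-0.0306,-0.0000,11.8]
[0.0057,-0.0405,-0.0000,15.8]
[0.0088,-0.0503,-0.0000,19.7]
[0.0126,-0.0598,-0.0000,23.7]
[0.0171,-0.0690,-0.0000,27.6]
[0.0222,-0.0780,-0.0000,31.6]
[0.0279,-0.0865,-0.0000,35.5]
[0.0341,-0.0946,-0.0000,39.5]
[0.0409,-0.1023,-0.0000,43.4]
[0.0482,-0.1095,-0.0000,47.4]
[0.0560,-0.1162,-0.0000,51.3]
[0.0643,-0.1223,-0.0000,55.3]
[0.0729,-0.1278,-0.0000,59.2]
[0.0819,-0.1328,-0.0000,63.2]
[0.0912,-0.1371,-0.0000,67.1]
[0.1008,-0.1407,-0.0000,71.1]
[0.1106,-0.1437,-0.0000,75.0]
```

carry_out(
  series=[
    [0.0004,-0.0103,0,3.9,0],
    [0.0014,-0.0205,0,7.9,0],
    [0.0032,-0.0306,0,11.8,0],
    [0.0057,-0.0405,0,15.8,0],
    [0.0088,-0.0503,0,19.7,0],
    [0.0126,-0.0598,0,23.7,0],
    [0.0171,-0.069,0,27.6,0],
    [0.0222,-0.078,0,31.6,0],
    [0.0279,-0.0865,0,35.5,0],
    [0.0341,-0.0946,0,39.5,0],
    [0.0409,-0.1023,0,43.4,0],
    [0.0482,-0.1095,0,47.4,0],
    [0.056,-0.1162,0,51.3,0],
    [0.0643,-0.1223,0,55.3,0],
    [0.0729,-0.1278,0,59.2,0],
    [0.0819,-0.1328,0,63.2,0],
    [0.0912,-0.1371,0,67.1,0],
    [0.1008,-0.1407,0,71.1,0],
    [0.1106,-0.1437,0,75,0],
    [0.1106,-0.1437,0,75,0],
  ],
)

```text
t: 5.7
eef_pos: [506.0, 276.4, 425.7]
tcp_rot: [3.141, 0.008, -0.122]
ft_force: [-22.9, 3.1, 9.9]
opening: 0.229
grip_force: 30.0
```

carry_out(
  series=[
    [-0.0015,-0.002,0,1,0],
    [-0.0015,-0.004,0,2,0],
    [-0.0015,-0.006,0,3,0],
    [-0.0015,-0.006,0,3,0],
  ],
)

```text
t: 6.2
eef_pos: [506.1, 282.2, 425.7]
tcp_rot: [3.141, 0.005, -0.174]
ft_force: [-13.8, 4.3, 4.5]
opening: 0.228
grip_force: 30.0
```

carry_out(
  series=[
    [-0.0008,-0.0015,0,0.6,0],
    [-0.0012,-0.003,0,1.2,0],
    [-0.0012,-0.0045,0,1.5,0],
    [-0.0012,-0.006,0,1.5,0],
  ],
)

```text
t: 6.7
eef_pos: [506.6, 286.4, 425.6]
tcp_rot: [3.136, 0.003, -0.2]
ft_force: [-10.7, -22.6, 7.3]
opening: 0.229
grip_force: 30.0
```

carry_out(
  series=[
    [0,0.001,0,0,0],
    [0,0.001,0,0,0.5],
    [0,0.001,0,0,0.6],
    [0,0.001,0,0,0.6],
    [0,0.001,-0.05,0,0.6],
    [0,0.001,-0.09,0,0.6],
    [0.03,0.06,-0.095,0,0.9],
    [0.066,0.12,-0.095,0,1],
    [0.066,0.142,-0.095,0,1],
    [0.066,0.142,-0.095,0,1],
    [0.066,0.142,-0.095,0,1],
  ],
)

```text
t: 8.07
eef_pos: [543.9, 135.9, 520.8]
tcp_rot: [-3.141, -0.0, -0.2]
ft_force: [0.2, 0.8, 0.9]
opening: 0.992
grip_force: 0.0
```

```bash
python3 - <<'E'
from h import *
s=env.state(); print(s['t'],s['eef_pos'],s['tcp_rot'])
p,d=snap('wrist','w2'); np.save('pics/T2.npy',pose(s))
E
```

```text
8.075 [543.93370186 135.86113408 520.8079587 ] [-3.14117434e+00 -1.48074113e-04 -2.00420321e-01]
```

View pics/w2.png

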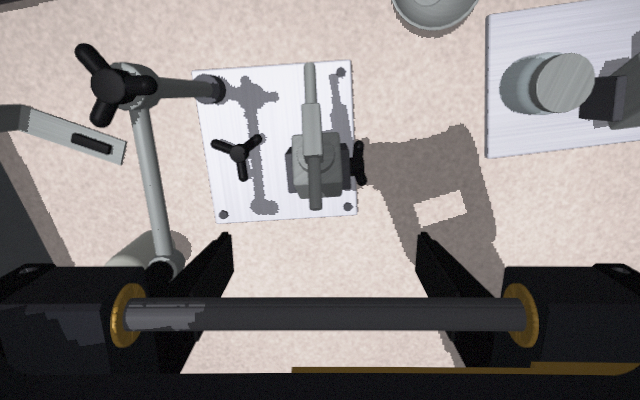

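The bar runs from its low end at (309,65) to its high end at (316,208). The middle part is near (312,129), and the arm lies aside on the left with its grip at (162,270). Next is the second view, from the opposite yaw.

carry_out(
  series=[
    [0.01,0,0,-10,1],
    [0.02,0,0,-20,1],
    [0.03,0,0,-30,1],
    [0.04,0,0,-40,1],
    [0.05,0,0,-50,1],
    [0.06,-0.007,0,-60,1],
    [0.066,-0.007,0,-70,1],
    [0.066,-0.007,0,-80,1],
    [0.066,-0.007,0,-90,1],
    [0.066,-0.007,0,-100,1],
    [0.066,-0.007,0,-110,1],
    [0.066,-0.007,0,-120,1],
    [0.066,-0.007,0,-130,1],
    [0.066,-0.007,0,-140,1],
    [0.066,-0.007,0,-150,1],
    [0.066,-0.007,0,-160,1],
    [0.066,-0.007,0,-170,1],
    [0.066,-0.007,0,-178,1],
    [0.066,-0.007,0,-178,1],
    [0.066,-0.007,0,-178,1],
  ],
)

```text
t: 10.62
eef_pos: [609.9, 129.8, 520.7]
tcp_rot: [3.141, -0.0, 2.904]
ft_force: [0.4, -1.0, -0.8]
opening: 1.0
grip_force: 0.0
```

```bash
python3 - <<'E'
from h import *
s=env.state(); print(s['t'],s['eef_pos'],s['tcp_rot'])
p,d=snap('wrist','w3'); np.save('pics/T3.npy',pose(s))
b=cv2.resize(p[60:260,220:420,::-1],None,fx=2,fy=2,interpolation=cv2.INTER_CUBIC)
a=cv2.resize(cv2.imread('pics/w2.png')[50:230,220:400],None,fx=400/180,fy=400/180,interpolation=cv2.INTER_CUBIC)
cv2.imwrite('pics/c3.png',np.hstack([a,b]))
E
```

```text
10.625 [609.94329915 129.80502939 520.66082607] [ 3.14148815e+00 -7.95314286e-05  2.90418838e+00]
```

View pics/c3.png

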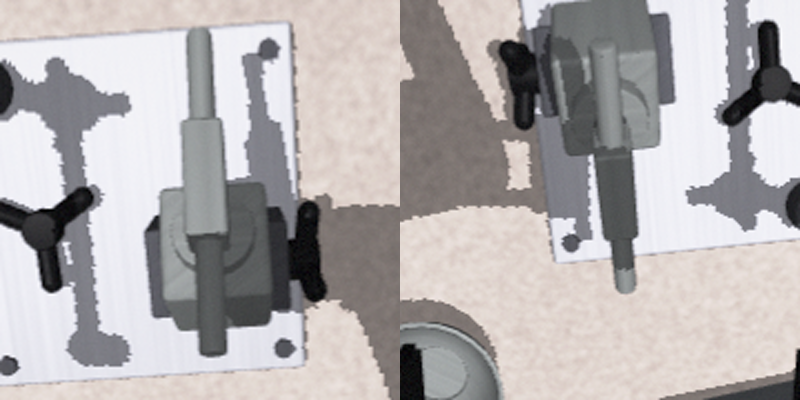

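In the left half the bar's ends are at crop (200,27) low and (212,354) high. In the right half they are at (625,291) low and (602,40) high.

```bash
python3 - <<'E'
from h import *
np.set_printoptions(precision=1,suppress=True)
TA=np.load('pics/T2.npy');TB=np.load('pics/T3.npy')
A=lambda u,v:(220+(u+.5)/(400/180)-.5,50+(v+.5)/(400/180)-.5); B=lambda u,v:(220+(u-400+.5)/2-.5,60+(v+.5)/2-.5)
lo,e1=tri([ray('wrist',A(200,29),TA),ray('wrist',B(625,289),TB)])
hi,e2=tri([ray('wrist',A(212,353),TA),ray('wrist',B(602,41),TB)])
print(lo,e1,hi,e2,(lo+hi)/2,np.linalg.norm(lo-hi)); b=(hi-lo)/np.linalg.norm(hi-lo);print(b,np.degrees(np.arctan2(-b[1],-b[0])))
dA=np.load('pics/w2.npz')['d'];dB=np.load('pics/w3.npz')['d']
for n,f,d,T,ps in (('A',A,dA,TA,[(200,50),(201,90),(203,130),(204,175),(206,220),(208,260),(211,310),(212,340)]),('B',B,dB,TB,[(603,60),(607,110),(613,165),(618,195),(620,230),(623,255),(625,280)])):
    for p in ps:
        q=f(*p);i=tuple(int(x+.5) for x in q); print(n,p,px('wrist',q,d[i[1],i[0]],T))
E
```

```text
[650.5 128.9 125.7] [np.float64(0.6924244728032535), np.float64(0.6924244728032893)] [524.4 148.  196.6] [np.float64(1.1656172107268987), np.float64(1.1656172107267617)] [587.5 138.5 161.1] 145.9614475710298
[-0.9  0.1  0.5] -8.597383443590617
A (200, 50) [642.  131.3 130.1]
A (201, 90) [625.3 134.1 140.3]
A (203, 130) [609.3 136.  158. ]
A (204, 175) [592.1 138.9 168.6]
A (206, 220) [575.1 141.4 178.3]
A (208, 260) [559.  144.  179.6]
A (211, 310) [540.8 146.3 190.6]
A (212, 340) [529.8 148.1 195.4]
B (603, 60) [531.2 145.5 195.9]
B (607, 110) [551.5 142.3 185.5]
B (613, 165) [575.9 139.1 178. ]
B (618, 195) [591.  137.9 170.5]
B (620, 230) [610.1 134.5 158.5]
B (623, 255) [627.5 132.3 140.3]
B (625, 280) [643.5 129.8 131.8]
```

```bash
cat >> h.py <<'E'
C0=np.array([585,139,158.]); psi=np.radians(-7.6); r=55.; DZ=6.; PHI0=-0.5
ex=np.array([np.cos(psi),np.sin(psi),0]);ey=np.array([-np.sin(psi),np.cos(psi),0]);ez=np.array([0,0,1.])
n=.5*ex+np.sqrt(.75)*ez; u=np.sqrt(.75)*ex-.5*ez
def tcp(phi,turned,lift=0):
    "phi deg of held bar end (0 = low end at +x, falls clockwise), turned = net tap turn since start, deg"
    p=np.radians(phi); d=np.cos(p)*u+np.sin(p)*ey; g=C0-n*4*turned/360+r*d
    a=np.degrees(np.arctan2(d[1],d[0])); a=(a+7.6-200)%-360+200-7.6 if False else a
    yaw=(a+180-(-60))%360+(-60)
    return (*(g+ez*(171+DZ+lift)),yaw)
def arc(phis,t0):
    "print rows from phis[0] to the rest; t0 = net turn at phis[0]"
    s=tcp(phis[0],t0); print(np.round(s,1)); rel(np.array(s[:3]),s[3],[tcp(f,t0+phis[0]-f) for f in phis[1:]]); print('end',np.round(tcp(phis[-1],t0+phis[0]-phis[-1]),1))
E
python3 - <<'E'
from h import *
print(tcp(-.5,0)); rel(np.array([609.9,129.8,520.7]),166.4,[tcp(-.5,0,140),tcp(-.5,0,40),tcp(-.5,0)])
arc(np.linspace(-.5,-90.5,19),0)
E
```

```text
(np.float64(632.1477056863084), np.float64(132.22493994224232), np.float64(307.5010471157353), np.float64(171.82265461596572))
[-0.0211,0.0076,0.0732,-5.4]
[-0.0211,0.0076,0.1732,-5.4]
[-0.0211,0.0076,0.2132,-5.4]
[632.1 132.2 307.5 171.8]
[0.0002,-0.0048,-0.0001,5.8]
[0.0008,-0.0096,-0.0004,11.5]
[0.0017,-0.0142,-0.0009,17.2]
[0.0029,-0.0188,-0.0015,22.8]
[0.0045,-0.0232,-0.0024,28.3]
[0.0065,-0.0275,-0.0035,33.6]
[0.0087,-0.0315,-0.0048,38.9]
[0.0113,-0.0354,-0.0062,44.0]
[0.0141,-0.0389,-0.0078,49.0]
[0.0172,-0.0421,-0.0095,53.9]
[0.0205,-0.0451,-0.0114,58.7]
[0.0240,-0.0476,-0.0134,63.3]
[0.0277,-0.0498,-0.0155,67.9]
[0.0316,-0.0517,-0.0176,72.4]
[0.0356,-0.0531,-0.0199,76.8]
[0.0397,-0.0542,-0.0222,81.2]
[0.0438,-0.0548,-0.0245,85.5]
[0.0480,-0.0550,-0.0269,89.9]
end [576.8  84.6 334.4  82. ]
```

carry_out(
  series=[
    [-0.0211,0.0076,0.03,-5.4,0.6],
    [-0.0211,0.0076,0.073,-5.4,0.5],
    [-0.0211,0.0076,0.12,-5.4,0.5],
    [-0.0211,0.0076,0.16,-5.4,0.5],
    [-0.0211,0.0076,0.19,-5.4,0.5],
    [-0.0211,0.0076,0.213,-5.4,0.5],
    [-0.0211,0.0076,0.213,-5.4,0.5],
  ],
)

```text
t: 11.55
eef_pos: [632.2, 131.7, 306.2]
tcp_rot: [-3.141, -0.003, 2.999]
ft_force: [0.1, 0.1, 0.1]
opening: 0.505
grip_force: 0.0
```

```bash
python3 - <<'E'
from h import *
s=env.state(); print(s['t'],s['eef_pos'],s['tcp_rot'],s['ft_force'],s['opening'])
p,d=snap('side','s4'); cv2.imwrite('pics/c4.png',cv2.resize(p[100:225,235:385,::-1],None,fx=4,fy=4,interpolation=cv2.INTER_CUBIC))
E
```

```text
11.55 [632.1883929  131.6890172  306.24900396] [-3.14095689e+00 -2.93674192e-03  2.99926049e+00] [0.12339598 0.08943438 0.05611127] 0.5046990360681219
```

View pics/c4.png

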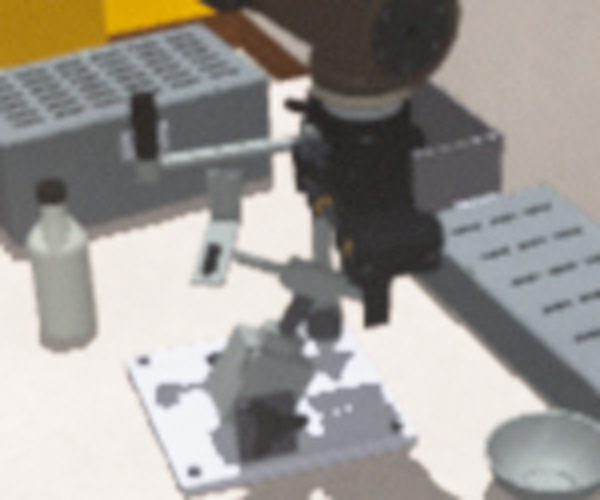

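The fingers straddle the bar's low end at (375,300), and the holder's arm points aside. I'll close.

carry_out(
  series=[
    [0,0,0,0,0.2],
    [0,0,0,0,0],
    [0,0,0,0,0],
    [0,0,0,0,0],
    [0,0,0,0,0],
  ],
)

```text
t: 12.22
eef_pos: [632.3, 131.7, 308.0]
tcp_rot: [3.141, 0.0, 3.0]
ft_force: [0.6, 2.1, 1.1]
opening: 0.118
grip_force: 30.0
```

Bar held (11.2 mm). First quarter of stroke 1.

carry_out(
  series=[
    [0.0002,-0.0048,-0.0001,5.8,0],
    [0.0008,-0.0096,-0.0004,11.5,0],
    [0.0017,-0.0142,-0.0009,17.2,0],
    [0.0029,-0.0188,-0.0015,22.8,0],
    [0.0045,-0.0232,-0.0024,28.3,0],
    [0.0065,-0.0275,-0.0035,33.6,0],
    [0.0087,-0.0315,-0.0048,38.9,0],
    [0.0113,-0.0354,-0.0062,44,0],
    [0.0141,-0.0389,-0.0078,49,0],
    [0.0172,-0.0421,-0.0095,53.9,0],
    [0.0205,-0.0451,-0.0114,58.7,0],
    [0.024,-0.0476,-0.0134,63.3,0],
    [0.0277,-0.0498,-0.0155,67.9,0],
    [0.0316,-0.0517,-0.0176,72.4,0],
    [0.0356,-0.0531,-0.0199,76.8,0],
    [0.0397,-0.0542,-0.0222,81.2,0],
    [0.0438,-0.0548,-0.0245,85.5,0],
    [0.048,-0.055,-0.0269,89.9,0],
  ],
)

```text
t: 14.48
eef_pos: [577.6, 84.0, 334.9]
tcp_rot: [3.139, -0.001, 1.429]
ft_force: [5.5, 3.3, -1.4]
opening: 0.116
grip_force: 30.0
```

```bash
python3 - <<'E'
from h import *
s=env.state(); print(s['ft_force'],s['moment'])
arc(np.linspace(-90.5,-180.5,19),90)
E
```

```text
[ 5.51012759  3.32883355 -1.44927942] [ 0.23155411 -0.98149844 -0.05880909]
[576.8  84.6 334.4  82. ]
[0.0002,-0.0042,-0.0023,4.3]
[0.0009,-0.0083,-0.0047,8.7]
[0.0019,-0.0124,-0.0070,13.1]
[0.0034,-0.0164,-0.0092,17.5]
[0.0052,-0.0203,-0.0114,22.0]
[0.0074,-0.0240,-0.0134,26.6]
[0.0100,-0.0275,-0.0154,31.3]
[0.0129,-0.0308,-0.0172,36.1]
[0.0162,-0.0339,-0.0189,41.0]
[0.0197,-0.0368,-0.0205,46.0]
[0.0235,-0.0393,-0.0219,51.1]
[0.0276,-0.0416,-0.0231,56.4]
[0.0319,-0.0435,-0.0242,61.8]
[0.0363,-0.0451,-0.0250,67.3]
[0.0409,-0.0464,-0.0257,72.9]
[0.0456,-0.0474,-0.0261,78.6]
[0.0503,-0.0479,-0.0264,84.4]
[0.0551,-0.0481,-0.0264,90.1]
end [536.9 145.9 360.8  -8.2]
```

carry_out(
  series=[
    [0.0002,-0.0042,-0.0023,4.3,0],
    [0.0009,-0.0083,-0.0047,8.7,0],
    [0.0019,-0.0124,-0.007,13.1,0],
    [0.0034,-0.0164,-0.0092,17.5,0],
    [0.0052,-0.0203,-0.0114,22,0],
    [0.0074,-0.024,-0.0134,26.6,0],
    [0.01,-0.0275,-0.0154,31.3,0],
    [0.0129,-0.0308,-0.0172,36.1,0],
    [0.0162,-0.0339,-0.0189,41,0],
    [0.0197,-0.0368,-0.0205,46,0],
    [0.0235,-0.0393,-0.0219,51.1,0],
    [0.0276,-0.0416,-0.0231,56.4,0],
    [0.0319,-0.0435,-0.0242,61.8,0],
    [0.0363,-0.0451,-0.025,67.3,0],
    [0.0409,-0.0464,-0.0257,72.9,0],
    [0.0456,-0.0474,-0.0261,78.6,0],
    [0.0503,-0.0479,-0.0264,84.4,0],
    [0.0551,-0.0481,-0.0264,90.1,0],
    [0.0551,-0.0481,-0.0264,90.1,0],
    [0.0551,-0.0481,-0.0264,90.1,0],
  ],
)

```text
t: 16.98
eef_pos: [537.5, 145.1, 361.4]
tcp_rot: [-3.141, -0.002, -0.139]
ft_force: [5.9, 1.3, 1.1]
opening: 0.118
grip_force: 30.0
```

```bash
python3 - <<'E'
from h import *
s=env.state(); print(s['ft_force'],s['moment'])
arc(np.linspace(-180.5,-90.5,19),180)
arc(np.linspace(-90.5,-180.5,19),90)
E
```

```text
[5.89831765 1.29517243 1.13284282] [ 0.18875326 -0.52612308  0.06984489]
[536.9 145.9 360.8  -8.2]
[0.0002,0.0048,0.0000,-5.8]
[0.0008,0.0095,0.0003,-11.5]
[0.0017,0.0142,0.0007,-17.2]
[0.0030,0.0188,0.0014,-22.8]
[0.0047,0.0232,0.0022,-28.3]
[0.0066,0.0275,0.0033,-33.7]
[0.0089,0.0315,0.0045,-39.0]
[0.0115,0.0354,0.0059,-44.2]
[0.0143,0.0389,0.0075,-49.2]
[0.0174,0.0421,0.0092,-54.1]
[0.0207,0.0450,0.0110,-58.9]
[0.0243,0.0476,0.0130,-63.5]
[0.0280,0.0498,0.0150,-68.1]
[0.0319,0.0517,0.0172,-72.6]
[0.0359,0.0531,0.0194,-77.1]
[0.0399,0.0542,0.0217,-81.5]
[0.0441,0.0548,0.0240,-85.8]
[0.0483,0.0550,0.0264,-90.1]
end [576.8  84.6 334.4  82. ]
[576.8  84.6 334.4  82. ]
[0.0002,-0.0042,-0.0023,4.3]
[0.0009,-0.0083,-0.0047,8.7]
[0.0019,-0.0124,-0.0070,13.1]
[0.0034,-0.0164,-0.0092,17.5]
[0.0052,-0.0203,-0.0114,22.0]
[0.0074,-0.0240,-0.0134,26.6]
[0.0100,-0.0275,-0.0154,31.3]
[0.0129,-0.0308,-0.0172,36.1]
[0.0162,-0.0339,-0.0189,41.0]
[0.0197,-0.0368,-0.0205,46.0]
[0.0235,-0.0393,-0.0219,51.1]
[0.0276,-0.0416,-0.0231,56.4]
[0.0319,-0.0435,-0.0242,61.8]
[0.0363,-0.0451,-0.0250,67.3]
[0.0409,-0.0464,-0.0257,72.9]
[0.0456,-0.0474,-0.0261,78.6]
[0.0503,-0.0479,-0.0264,84.4]
[0.0551,-0.0481,-0.0264,90.1]
end [536.9 145.9 360.8  -8.2]
```

Half a turn is done. Next: a quarter back with a pause, then forward a quarter.

carry_out(
  series=[
    [0.0002,0.0048,0,-5.8,0],
    [0.0008,0.0095,0.0003,-11.5,0],
    [0.0017,0.0142,0.0007,-17.2,0],
    [0.003,0.0188,0.0014,-22.8,0],
    [0.0047,0.0232,0.0022,-28.3,0],
    [0.0066,0.0275,0.0033,-33.7,0],
    [0.0089,0.0315,0.0045,-39,0],
    [0.0115,0.0354,0.0059,-44.2,0],
    [0.0143,0.0389,0.0075,-49.2,0],
    [0.0174,0.0421,0.0092,-54.1,0],
    [0.0207,0.045,0.011,-58.9,0],
    [0.0243,0.0476,0.013,-63.5,0],
    [0.028,0.0498,0.015,-68.1,0],
    [0.0319,0.0517,0.0172,-72.6,0],
    [0.0359,0.0531,0.0194,-77.1,0],
    [0.0399,0.0542,0.0217,-81.5,0],
    [0.0441,0.0548,0.024,-85.8,0],
    [0.0483,0.055,0.0264,-90.1,0],
    [0.0483,0.055,0.0264,-90.1,0],
    [0.0483,0.055,0.0264,-90.1,0],
  ],
)

```text
t: 19.48
eef_pos: [577.1, 83.4, 334.5]
tcp_rot: [3.141, 0.001, 1.431]
ft_force: [2.2, -6.1, -1.7]
opening: 0.118
grip_force: 30.0
```

carry_out(
  series=[
    [0,0,0,0,0],
    [0.0002,-0.0042,-0.0023,4.3,0],
    [0.0009,-0.0083,-0.0047,8.7,0],
    [0.0019,-0.0124,-0.007,13.1,0],
    [0.0034,-0.0164,-0.0092,17.5,0],
    [0.0052,-0.0203,-0.0114,22,0],
    [0.0074,-0.024,-0.0134,26.6,0],
    [0.01,-0.0275,-0.0154,31.3,0],
    [0.0129,-0.0308,-0.0172,36.1,0],
    [0.0162,-0.0339,-0.0189,41,0],
    [0.0197,-0.0368,-0.0205,46,0],
    [0.0235,-0.0393,-0.0219,51.1,0],
    [0.0276,-0.0416,-0.0231,56.4,0],
    [0.0319,-0.0435,-0.0242,61.8,0],
    [0.0363,-0.0451,-0.025,67.3,0],
    [0.0409,-0.0464,-0.0257,72.9,0],
    [0.0456,-0.0474,-0.0261,78.6,0],
    [0.0503,-0.0479,-0.0264,84.4,0],
    [0.0551,-0.0481,-0.0264,90.1,0],
    [0.0551,-0.0481,-0.0264,90.1,0],
  ],
)

```text
t: 21.98
eef_pos: [537.2, 145.4, 361.2]
tcp_rot: [-3.141, -0.001, -0.14]
ft_force: [3.9, 1.4, 0.1]
opening: 0.117
grip_force: 30.0
```

```bash
python3 - <<'E'
from h import *
s=env.state(); print(s['ft_force'],s['moment'])
a=tcp(-180.5,180); A=np.array(a[:3]); 
b=tcp(-.5,180,0); print(a,b)
rel(A,a[3],[a[:2]+(a[2]+60,a[3]),tcp(-.5,180,110),b])
E
```

```text
[3.86297446 1.404012   0.08773668] [ 0.04397123 -0.43414499  0.00430741]
(np.float64(536.8610787734399), np.float64(145.9073164480148), np.float64(360.7669020766958), np.float64(-8.17734538403431)) (np.float64(631.156490146057), np.float64(132.35719633249943), np.float64(305.76899630816644), np.float64(171.82265461596572))
[0.0000,0.0000,-0.0600,0.0]
[0.0953,-0.0000,-0.0550,-180.0]
[0.0953,-0.0000,0.0550,-180.0]
```

Now regrip on the other bar end, which is low again and on the free side.

carry_out(
  series=[
    [0,0,0,0,0.5],
    [0,0,0,0,0.5],
    [0,0,-0.03,0,0.5],
    [0,0,-0.06,0,0.5],
    [0.01,0,-0.06,-10,0.5],
    [0.02,0,-0.06,-20,0.5],
    [0.03,0,-0.06,-30,0.5],
    [0.04,0,-0.06,-40,0.5],
    [0.05,0,-0.06,-50,0.5],
    [0.06,0,-0.06,-60,0.5],
    [0.07,0,-0.06,-70,0.5],
    [0.08,0,-0.06,-80,0.5],
    [0.09,0,-0.06,-90,0.5],
    [0.0953,0,-0.06,-100,0.5],
    [0.0953,0,-0.06,-110,0.5],
    [0.0953,0,-0.06,-120,0.5],
    [0.0953,0,-0.06,-130,0.5],
    [0.0953,0,-0.06,-140,0.5],
    [0.0953,0,-0.06,-150,0.5],
    [0.0953,0,-0.06,-160,0.5],
  ],
)

```text
t: 24.48
eef_pos: [631.3, 131.6, 420.8]
tcp_rot: [-3.141, -0.001, 2.658]
ft_force: [-0.2, -0.1, 0.1]
opening: 0.498
grip_force: 0.0
```

```bash
python3 - <<'E'
from h import *
s=env.state(); print(s['eef_pos'],s['tcp_rot'])
b=tcp(-.5,180); rel(np.array([631.2,132.3,420.8]),151.8,[b])
arc(np.linspace(-.5,-90.5,19),180)
arc(np.linspace(-90.5,-.5,19),270)
arc(np.linspace(-.5,-90.5,19),180)
p,d=snap('wrist','w5'); K=snap('top','t5')
E
```

```text
[631.30030134 131.59005822 420.8106043 ] [-3.14113411e+00 -9.49096935e-04  2.65790719e+00]
[0.0001,0.0000,0.1150,-20.0]
[631.2 132.4 305.8 171.8]
[0.0002,-0.0048,-0.0001,5.8]
[0.0008,-0.0096,-0.0004,11.5]
[0.0017,-0.0142,-0.0009,17.2]
[0.0029,-0.0188,-0.0015,22.8]
[0.0045,-0.0232,-0.0024,28.3]
[0.0065,-0.0275,-0.0035,33.6]
[0.0087,-0.0315,-0.0048,38.9]
[0.0113,-0.0354,-0.0062,44.0]
[0.0141,-0.0389,-0.0078,49.0]
[0.0172,-0.0421,-0.0095,53.9]
[0.0205,-0.0451,-0.0114,58.7]
[0.0240,-0.0476,-0.0134,63.3]
[0.0277,-0.0498,-0.0155,67.9]
[0.0316,-0.0517,-0.0176,72.4]
[0.0356,-0.0531,-0.0199,76.8]
[0.0397,-0.0542,-0.0222,81.2]
[0.0438,-0.0548,-0.0245,85.5]
[0.0480,-0.0550,-0.0269,89.9]
end [575.8  84.7 332.6  82. ]
[575.8  84.7 332.6  82. ]
[0.0002,0.0042,0.0023,-4.3]
[0.0008,0.0083,0.0047,-8.7]
[0.0018,0.0124,0.0070,-13.1]
[0.0033,0.0164,0.0092,-17.5]
[0.0051,0.0203,0.0114,-22.0]
[0.0073,0.0240,0.0135,-26.5]
[0.0099,0.0275,0.0155,-31.2]
[0.0128,0.0308,0.0173,-36.0]
[0.0160,0.0339,0.0191,-40.8]
[0.0196,0.0368,0.0207,-45.8]
[0.0234,0.0393,0.0221,-51.0]
[0.0274,0.0416,0.0234,-56.2]
[0.0316,0.0435,0.0244,-61.6]
[0.0361,0.0451,0.0253,-67.1]
[0.0407,0.0464,0.0260,-72.7]
[0.0453,0.0474,0.0265,-78.4]
[0.0501,0.0479,0.0268,-84.1]
[0.0549,0.0481,0.0269,-89.9]
end [631.2 132.4 305.8 171.8]
[631.2 132.4 305.8 171.8]
[0.0002,-0.0048,-0.0001,5.8]
[0.0008,-0.0096,-0.0004,11.5]
[0.0017,-0.0142,-0.0009,17.2]
[0.0029,-0.0188,-0.0015,22.8]
[0.0045,-0.0232,-0.0024,28.3]
[0.0065,-0.0275,-0.0035,33.6]
[0.0087,-0.0315,-0.0048,38.9]
[0.0113,-0.0354,-0.0062,44.0]
[0.0141,-0.0389,-0.0078,49.0]
[0.0172,-0.0421,-0.0095,53.9]
[0.0205,-0.0451,-0.0114,58.7]
[0.0240,-0.0476,-0.0134,63.3]
[0.0277,-0.0498,-0.0155,67.9]
[0.0316,-0.0517,-0.0176,72.4]
[0.0356,-0.0531,-0.0199,76.8]
[0.0397,-0.0542,-0.0222,81.2]
[0.0438,-0.0548,-0.0245,85.5]
[0.0480,-0.0550,-0.0269,89.9]
end [575.8  84.7 332.6  82. ]
```

View pics/w5.png

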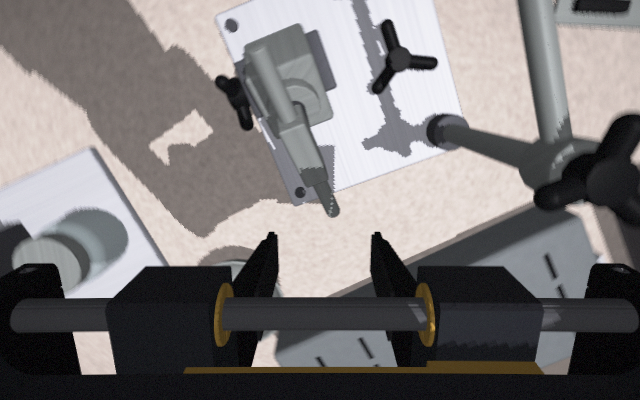

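The bar's low end at (333,212) lies between the fingers after the last 20° of yaw, as expected. Descend, close, and turn the second quarter of stroke 3.

carry_out(
  series=[
    [0,0,0.02,-10,0.5],
    [0,0,0.04,-20,0.5],
    [0,0,0.065,-20,0.5],
    [0,0,0.09,-20,0.5],
    [0,0,0.115,-20,0.5],
    [0,0,0.115,-20,0.5],
    [0,0,0.115,-20,0.2],
    [0,0,0.115,-20,0],
    [0,0,0.115,-20,0],
    [0,0,0.115,-20,0],
    [0,0,0.115,-20,0],
  ],
)

```text
t: 25.95
eef_pos: [631.6, 131.9, 306.4]
tcp_rot: [3.141, 0.001, 3.0]
ft_force: [0.3, 2.4, 2.9]
opening: 0.118
grip_force: 30.0
```

carry_out(
  series=[
    [0.0002,-0.0048,-0.0001,5.8,0],
    [0.0008,-0.0096,-0.0004,11.5,0],
    [0.0017,-0.0142,-0.0009,17.2,0],
    [0.0029,-0.0188,-0.0015,22.8,0],
    [0.0045,-0.0232,-0.0024,28.3,0],
    [0.0065,-0.0275,-0.0035,33.6,0],
    [0.0087,-0.0315,-0.0048,38.9,0],
    [0.0113,-0.0354,-0.0062,44,0],
    [0.0141,-0.0389,-0.0078,49,0],
    [0.0172,-0.0421,-0.0095,53.9,0],
    [0.0205,-0.0451,-0.0114,58.7,0],
    [0.024,-0.0476,-0.0134,63.3,0],
    [0.0277,-0.0498,-0.0155,67.9,0],
    [0.0316,-0.0517,-0.0176,72.4,0],
    [0.0356,-0.0531,-0.0199,76.8,0],
    [0.0397,-0.0542,-0.0222,81.2,0],
    [0.0438,-0.0548,-0.0245,85.5,0],
    [0.048,-0.055,-0.0269,89.9,0],
    [0.048,-0.055,-0.0269,89.9,0],
    [0.048,-0.055,-0.0269,89.9,0],
  ],
)

```text
t: 28.45
eef_pos: [576.7, 84.2, 333.3]
tcp_rot: [3.14, -0.001, 1.432]
ft_force: [4.3, 2.5, 1.5]
opening: 0.12
grip_force: 30.0
```

Quarter back with a pause, then the last half forward.

carry_out(
  series=[
    [0.0002,0.0042,0.0023,-4.3,0],
    [0.0008,0.0083,0.0047,-8.7,0],
    [0.0018,0.0124,0.007,-13.1,0],
    [0.0033,0.0164,0.0092,-17.5,0],
    [0.0051,0.0203,0.0114,-22,0],
    [0.0073,0.024,0.0135,-26.5,0],
    [0.0099,0.0275,0.0155,-31.2,0],
    [0.0128,0.0308,0.0173,-36,0],
    [0.016,0.0339,0.0191,-40.8,0],
    [0.0196,0.0368,0.0207,-45.8,0],
    [0.0234,0.0393,0.0221,-51,0],
    [0.0274,0.0416,0.0234,-56.2,0],
    [0.0316,0.0435,0.0244,-61.6,0],
    [0.0361,0.0451,0.0253,-67.1,0],
    [0.0407,0.0464,0.026,-72.7,0],
    [0.0453,0.0474,0.0265,-78.4,0],
    [0.0501,0.0479,0.0268,-84.1,0],
    [0.0549,0.0481,0.0269,-89.9,0],
    [0.0549,0.0481,0.0269,-89.9,0],
    [0.0549,0.0481,0.0269,-89.9,0],
  ],
)

```text
t: 30.95
eef_pos: [631.8, 131.7, 305.7]
tcp_rot: [3.141, 0.001, 2.999]
ft_force: [5.6, 2.0, -4.5]
opening: 0.121
grip_force: 29.9
```

carry_out(
  series=[
    [0,0,0,0,0],
    [0.0002,-0.0048,-0.0001,5.8,0],
    [0.0008,-0.0096,-0.0004,11.5,0],
    [0.0017,-0.0142,-0.0009,17.2,0],
    [0.0029,-0.0188,-0.0015,22.8,0],
    [0.0045,-0.0232,-0.0024,28.3,0],
    [0.0065,-0.0275,-0.0035,33.6,0],
    [0.0087,-0.0315,-0.0048,38.9,0],
    [0.0113,-0.0354,-0.0062,44,0],
    [0.0141,-0.0389,-0.0078,49,0],
    [0.0172,-0.0421,-0.0095,53.9,0],
    [0.0205,-0.0451,-0.0114,58.7,0],
    [0.024,-0.0476,-0.0134,63.3,0],
    [0.0277,-0.0498,-0.0155,67.9,0],
    [0.0316,-0.0517,-0.0176,72.4,0],
    [0.0356,-0.0531,-0.0199,76.8,0],
    [0.0397,-0.0542,-0.0222,81.2,0],
    [0.0438,-0.0548,-0.0245,85.5,0],
    [0.048,-0.055,-0.0269,89.9,0],
  ],
)

```text
t: 33.33
eef_pos: [576.6, 84.0, 333.1]
tcp_rot: [3.14, -0.001, 1.427]
ft_force: [6.7, 2.8, -2.7]
opening: 0.118
grip_force: 30.0
```

```bash
python3 - <<'E'
from h import *
s=env.state(); print(s['t'],s['ft_force'],s['moment'])
arc([-90.5]+list(np.arange(-95.5,-166,-5)),270)
arc([-165.5]+list(np.arange(-168,-196,-2)),345)
E
```

```text
33.325 [ 6.69238222  2.7998237  -2.68876273] [ 0.22558137 -1.00369503 -0.1449561 ]
[575.8  84.7 332.6  82. ]
[0.0002,-0.0042,-0.0023,4.3]
[0.0009,-0.0083,-0.0047,8.7]
[0.0019,-0.0124,-0.0070,13.1]
[0.0034,-0.0164,-0.0092,17.5]
[0.0052,-0.0203,-0.0114,22.0]
[0.0074,-0.0240,-0.0134,26.6]
[0.0100,-0.0275,-0.0154,31.3]
[0.0129,-0.0308,-0.0172,36.1]
[0.0162,-0.0339,-0.0189,41.0]
[0.0197,-0.0368,-0.0205,46.0]
[0.0235,-0.0393,-0.0219,51.1]
[0.0276,-0.0416,-0.0231,56.4]
[0.0319,-0.0435,-0.0242,61.8]
[0.0363,-0.0451,-0.0250,67.3]
[0.0409,-0.0464,-0.0257,72.9]
end [535.6 131.7 358.3   9. ]
[535.6 131.7 358.3   9. ]
[0.0002,-0.0024,-0.0003,2.8]
[0.0004,-0.0043,-0.0004,5.1]
[0.0007,-0.0062,-0.0005,7.4]
[0.0010,-0.0081,-0.0006,9.7]
[0.0014,-0.0099,-0.0007,12.0]
[0.0019,-0.0118,-0.0007,14.3]
[0.0024,-0.0137,-0.0007,16.6]
[0.0030,-0.0155,-0.0007,18.9]
[0.0036,-0.0173,-0.0006,21.2]
[0.0043,-0.0191,-0.0005,23.5]
[0.0050,-0.0209,-0.0004,25.8]
[0.0058,-0.0226,-0.0002,28.1]
[0.0066,-0.0243,-0.0000,30.4]
[0.0075,-0.0260,0.0002,32.7]
end [538.9 158.6 358.1 -23.7]
```

carry_out(
  series=[
    [0.0002,-0.0042,-0.0023,4.3,0],
    [0.0009,-0.0083,-0.0047,8.7,0],
    [0.0019,-0.0124,-0.007,13.1,0],
    [0.0034,-0.0164,-0.0092,17.5,0],
    [0.0052,-0.0203,-0.0114,22,0],
    [0.0074,-0.024,-0.0134,26.6,0],
    [0.01,-0.0275,-0.0154,31.3,0],
    [0.0129,-0.0308,-0.0172,36.1,0],
    [0.0162,-0.0339,-0.0189,41,0],
    [0.0197,-0.0368,-0.0205,46,0],
    [0.0235,-0.0393,-0.0219,51.1,0],
    [0.0276,-0.0416,-0.0231,56.4,0],
    [0.0319,-0.0435,-0.0242,61.8,0],
    [0.0363,-0.0451,-0.025,67.3,0],
    [0.0409,-0.0464,-0.0257,72.9,0],
  ],
)

```text
t: 35.2
eef_pos: [536.2, 130.8, 358.8]
tcp_rot: [3.141, -0.001, 0.154]
ft_force: [6.0, -0.5, -0.5]
opening: 0.118
grip_force: 30.0
```

carry_out(
  series=[
    [0.0002,-0.0024,-0.0003,2.8,0],
    [0.0004,-0.0043,-0.0004,5.1,0],
  ],
)

```text
t: 35.45
eef_pos: [535.9, 135.1, 359.2]
tcp_rot: [3.141, -0.001, 0.067]
ft_force: [4.3, -0.6, 1.1]
opening: 0.116
grip_force: 30.0
```

carry_out(
  series=[
    [0.0001,-0.0019,-0.0001,2.3,0],
    [0.0003,-0.0038,-0.0001,4.6,0],
  ],
)

```text
t: 35.7
eef_pos: [535.9, 138.9, 359.4]
tcp_rot: [3.141, -0.001, -0.013]
ft_force: [2.4, -0.5, 0.9]
opening: 0.12
grip_force: 30.0
```

carry_out(
  series=[
    [0.0001,-0.0019,0,2.3,0],
    [0.0003,-0.0038,0,4.6,0],
  ],
)

```text
t: 35.95
eef_pos: [536.2, 142.7, 359.5]
tcp_rot: [3.141, -0.001, -0.093]
ft_force: [2.2, 0.5, 2.8]
opening: 0.126
grip_force: 30.1
```

carry_out(
  series=[
    [0.0001,-0.0019,0,2.3,0],
    [0.0001,-0.0019,0,2.3,0],
  ],
)

```text
t: 36.2
eef_pos: [536.4, 144.7, 359.4]
tcp_rot: [-3.142, -0.0, -0.131]
ft_force: [3.1, 0.8, 3.1]
opening: 0.116
grip_force: 30.0
```

carry_out(
  series=[
    [0.0001,-0.0019,0,2.3,0],
    [0.0001,-0.0019,0,2.3,0],
  ],
)

```text
t: 36.45
eef_pos: [536.7, 146.5, 359.3]
tcp_rot: [3.142, -0.0, -0.17]
ft_force: [1.3, 0.6, 2.8]
opening: 0.12
grip_force: 30.0
```

carry_out(
  series=[
    [0.0001,-0.001,0,1.2,0],
    [0.0002,-0.0019,0.0001,2.3,0],
  ],
)

```text
t: 36.7
eef_pos: [537.0, 147.6, 359.1]
tcp_rot: [3.139, 0.001, -0.21]
ft_force: [-2.3, -13.0, 7.0]
opening: 0.123
grip_force: 30.8
```

carry_out(
  series=[
    [0.0001,-0.001,0,1.2,0],
    [0.0002,-0.0019,0.0001,2.3,0],
  ],
)

```text
t: 36.95
eef_pos: [537.5, 148.4, 359.1]
tcp_rot: [3.136, 0.001, -0.25]
ft_force: [-3.2, -22.9, 10.2]
opening: 0.128
grip_force: 31.1
```

The force jump shows the tap at its stop. Release and lift away.

carry_out(
  series=[
    [0,0,0,0,0],
    [0,0,0,0,0.5],
    [0,0,0,0,0.5],
    [0,0,0,0,0.5],
    [0,0,-0.03,0,0.5],
    [0,0,-0.08,0,0.5],
    [0,0,-0.13,0,0.7],
    [-0.03,0,-0.16,0,1],
    [-0.03,0,-0.16,0,1],
    [-0.03,0,-0.16,0,1],
  ],
)

```text
t: 38.2
eef_pos: [508.9, 157.8, 518.0]
tcp_rot: [3.141, 0.001, -0.251]
ft_force: [0.1, 0.4, -0.4]
opening: 0.864
grip_force: 0.0
```

```bash
python3 - <<'E'
from h import *
s=env.state(); print(s['t'],s['eef_pos'],s['ft_force'])
p,d=snap('wrist','w6')
E
```

```text
38.2 [508.91251187 157.79724766 518.04283756] [ 0.14794762  0.40037576 -0.43952538]
```

View pics/w6.png

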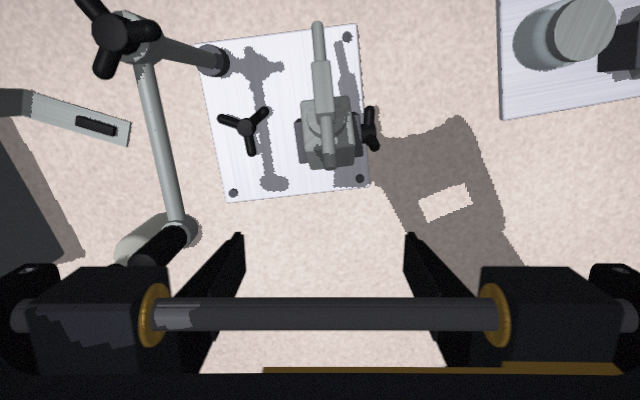

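The arm is aside, with its grip at (160,240). The bar runs from (318,25) to (328,165), and the loose things lie as before.

```bash
python3 -c "
from cell import env; print(env.job_done())"
```

```text
the job is handed in; nothing more can be done
None
```

I swung the holder's arm aside to its stop and tapped the block in the order asked, down to the stop. I then let go and handed the job in at about 38 s; I regripped the bar's other end midway through the second forward half turn, and no verdict came back.

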